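Clamp a grip jaw insert in a vise with a clamping lever

ROBOT

A 7-joint arm with a two-finger parallel gripper is mounted at the origin on a cart in front of the work surface, level with it; the furniture and walls round the work are solid. World frame = base frame: x ahead of the robot, y to its left, z up, the work surface at z = 0. Lengths are in m, angles in rad, forces in N, time in s.
With the tool pointing down it reaches from about 0.4 to 0.875 m from the base axis. Payload 19.3 kg.
Tool frame: the origin (TCP) lies at the very end of the fingers, on their centre line; the grasp point (between the pads) lies arm.pinch_z behind it (arm.pinch_z is the distance from the TCP to the grasp point, in m); z points along the fingers, y is the line along which they close (so a half turn about z gives the same grasp; the last joint's range is limited). The gripper opens to 85 mm and grips with 20 to 120 N. Pads are 22 mm wide; open, the fingers measure 114 mm over their backs; the gripper's body (76 mm by 85 mm) begins 54 mm behind the grasp point. The pads swing forward as they close: fully open they stand 13 mm farther back than shut.
Start: joints at [1.149, 0.521, -0.036, 1.599, 0.021, 1.021, -0.113], TCP at [0.215, -0.587, 0.231] pointing down, gripper open.
Joint ranges: [-2.91, 2.91], [-0.3, 2.13], [-1.5, 1.42], [0.17, 2.43], [-1.26, 4.41], [0.16, 1.93], [-2.52, 2.52]. Speed limits (rad/s): [1.89, 1.89, 2.39, 2.39, 3.01, 3.01, 3.01].

INTERFACE

Orientations are given as a unit quaternion [x, y, z, w].
In Python, from bench import arm gives the robot as it stands.
- The arm moves only by the tool jog_arm, never from a script. Its argument "moves" is a list of rows, each an object with "jaw": the opening, from -1 (shut) to 1 (fully open); "travel": the shift along the world's x, y, z in mm, a list of three; "roll": the turn about the world's z in rad. A call has 1 to 10 rows; each row is the pose to reach, as a shift and turn from the pose commanded when the call began; what a row does not reach only later rows make up. A row lasts 1/12 s, in which the tool goes at most 41.7 mm and 7.16 degrees, less where a joint would pass 70% of its speed; a pose out of reach is approached as far as the arm can. A call with a gripper value outside its range is refused whole. The fingers move at their own pace and stop on an object; the grip force is fixed at half the most. Time passes only in rows, so rows that repeat a pose let the fingers close. It gives the time, the measured TCP pose, the force, the opening and the grip force at its end, in the units of the state.
- arm.state(): the state, without advancing time (a new reading comes with each control period).
- arm.grab_frame(name): name is "side" or "top" or "wrist"; returns a dict with "img" (480x640x3 uint8, red, green, blue), "K" (3x3 intrinsics, pixels), "R" (3x3) and "t" (3): a world point X has camera coordinates R X + t; the wrist camera has in their place "T_tool_cam" (4x4, takes a point from camera to tool coordinates, whose origin is the TCP and whose axes are the flange's). Camera axes: x right, y down, z forward; pixel columns grow to the right and rows downward; lengths in m; the calibration is good to about 2 mm. A picture is of the moment at which its call begins: read the wrist's pose just before it. There is no depth.
- arm.close_job(): hands the job in; it is judged then, once.
Trained networks look in the newest picture that a camera, given by its name, has taken for a name from the list of things; names that differ only in an ending like _2 or _b are one class to them, and where a whole thing is asked for, a point or a joint stands for the part that bears it (a point fixed in the world has none). Each returns a list of dicts, best first, with "conf" (0 to 1); they miss things now and then, are a little off and sometimes report something else, mostly with a low value. They report only what shows in the picture. A call takes as long as a camera call. They do not tell look-alikes from the thing itself.
- arm.search_frame(label, camera): "xy" ([column, row] as shares, 0 to 1, of the picture: columns of its width, rows of its height, amid what is visible of it).
- arm.trace(label, camera): "pixels" (480x640 bool, what is visible of it) and "xy" ([column, row] as shares, 0 to 1, of the picture: columns of its width, rows of its height, amid what is visible of it).
The state is a dict: "time_s": time; "joints": joint angles; "qvel": joint speeds; "tau": joint torques, N m; "eef_pos": TCP position; "ee_rot": TCP orientation; "contact_force": force on the tool from outside, world axes, zero at the start; "wrist_torque": the same for the moment, N m; "grip_width": opening from 0.0 (shut) to 1.0 (fully open); "grip_force": force on a finger pad.
Only numpy, scipy, OpenCV 4.12 (cv2) and the standard library are available. Lean on these libraries where they do the work, as an engineer would, in place of code of your own. Each camera call takes 0.05 s, during which the arm holds its last target. There are 200 camera calls.

TASK

Set the loose serrated jaw insert down flat in the small vise between its two jaws, its long side along the jaws, then clamp it by working the vise's lever clockwise. The lever has only a short swing: lift it off its serrations to swing it back, let it drop in again and turn on, as often as needed, until the insert is held firmly: the lever has gone clearly stiff, at about twice the force it takes running free, but is not forced further. Leave the lever dropped in its serrations, and do not disturb the other things.

Things in the scene. Friction and masses are not known exactly. Their poses are not given: they have to be found in the camera images.
- insert_centre (a point): Centre of the loose jaw insert, a dark steel block 50 x 26 x 14 mm (collides as 13 mm high), 0.12 kg, ribbed on its upper face; it lies flat on the mat, whose top is at z = 0.0075, this point is 7 mm over its underside. x runs along its 50 mm side, y along its 26 mm side, z up.
- jaw_insert: The same jaw insert; origin at the centre of its underside, same axes.
- vise: Small grey bench vise fixed on the mat, 92 x 234 mm; origin at its underside (mat plane), z up. It clamps along its own y: the fixed jaw (36 mm wide in x, top 32 mm over the mat) is at -y, the moving jaw comes from +y. Steel bed between them 20 mm over the mat, 60 mm wide in x. Gear housing at +y (y 54 to 126, x -36 to 36, top 45 mm over the mat).
- seat (a point): Point on the bed, 20 mm over the mat, 13 mm before the middle of the fixed jaw's face: where the centre of the insert's underside is when it lies against the fixed jaw, its 50 mm side along the vise's x. Axes as the vise's. (The fixed jaw is set a little differently each time.) The insert's ends then stand out 7 mm past the jaws, so it can be held by its ends while it is put in.
- moving_jaw: Moving jaw, steel block 36 mm wide, 20 mm thick, 13 mm over the bed; origin at the bottom middle of its clamping face, axes as the vise's. It starts 32 to 40 mm from the fixed jaw. It advances (vise -y) 8 mm per rad of clockwise turning with the lever down in its serrations, and goes back if the lever is turned back unlifted. A brake holds it, and up to about 40 N of clamping, when let go.
- lever_axis (a point): Point on the lever's upright axis at vise x = 0, y = 90 mm, 72.5 mm over the mat. Axes as the vise's. Tangential force at the knob to turn on: about 4 N running free, 5.3 N at 15 N of clamping (held from here on), 7.5 N at 40 N (right), 13.5 N at 110 N (forced: too much). Once the jaw presses, the force climbs steeply with the turning.
- knob_centre (a point): Centre of the black upright knob at the lever's end: a cylinder 22 mm across, 28 mm high, freely revolving, 90 mm from the lever axis. With the lever down its foot is 68.5 mm and its top 96.5 mm over the mat. The black lever bar (11 mm thick) runs under it to the axis. To be pinched, pushed or lifted from above.
- lever_swing (a joint): Swing of the lever about its upright axis in rad: at 0 it points along the vise's -x; positive is clockwise seen from above (the knob goes to vise +y), which tightens. Pins stop it at -0.75 and 0.75. It starts at about 0.63, near the end of its swing.
- lever_lift (a joint): Lift of the lever in m: 0 = down in its serrations, 0.012 = upper stop. A spring presses it down (4 to 6 N to lift). From 0.006 up it is clear and swings freely. 20 serrations, one every 0.31 rad, about 0.08 rad of play; let go above them it drops in by itself, turning a little to find a gap.
- weight: Bystander: brass weight, 24 mm across, 35 mm high. Leave it.
- stopper: Bystander: rubber stopper, 32 mm across, 28 mm high. Leave it.
- key: Bystander: hexagon key, 82 x 32 x 9 mm. Leave it.
- dish: Bystander: petri dish, 66 mm across, 15 mm high. Leave it.
- driver: Bystander: screwdriver, 181 mm long, 25 mm thick. Leave it.
- timer: Bystander: timer, 62 x 58 x 15 mm. Leave it.
Mind the look-alikes: they are no part of the job. What is meant by the jaw_insert is not green, and is the larger of those in its own colour.

How it is judged:
On the way, in this order (a step that is already met when the one before it is completed fails the run):
1. the insert lies flat on the vise's bed between the jaws, let go (x of insert_centre in the frame of seat between -0.012 and 0.012 m and y of insert_centre in the frame of seat between -0.004 and 0.014 m and z of insert_centre in the frame of seat below 0.0095 m and contact force between the fingers and jaw_insert below 0.1 N), for 0.2 s.
2. the lever is lifted off its serrations and swung back (counter-clockwise) (value of joint lever_lift above 0.0055 m and value of joint lever_swing below 0.1 rad), for 0.05 s.
3. the insert is held between the jaws with at least 15 N, the lever down in its serrations (contact force between moving_jaw and jaw_insert above 15 N and value of joint lever_lift below 0.003 m), for 0.2 s.
At the end, for the whole second after the job is handed in: The insert lies flat on the bed (2.5 mm, 0.1 rad), against the fixed jaw (4 mm), parallel to the jaws (0.1 rad), centred (12 mm), pressed by the moving jaw with over 15 N; the lever is down in its serrations (lift under 3 mm); all at rest (all of step 3 and x of insert_centre in the frame of seat between -0.012 and 0.012 m and y of insert_centre in the frame of seat between -0.004 and 0.004 m and z of insert_centre in the frame of seat between 0.004 and 0.0095 m and angle between the x axis of jaw_insert and the x axis of vise, either way round below 0.1 rad and angle between jaw_insert's own z axis and vertical below 0.1 rad and linear speed of jaw_insert below 0.01 m/s); the robot touches nothing.
It fails at once if the insert is clamped with more than 110 N (forced) (contact force between moving_jaw and jaw_insert above 110 N).
It fails at once if a bystander is moved by more than 30 mm (distance of any of weight, stopper, key, dish, driver, timer from where it was at the start of the episode above 0.03 m).
It also fails if it takes over 72 s, if anything falls off the work surface, if the arm or the gripper's body presses on something with over 40 N, if the wrist force passes 120 N, or if a joint passes its speed limit or range.

## Working session

There is one attempt and no reset: what is moved stays moved. The work goes in short steps, Python scripts to look and compute and a tool call to move; the robot and the scene stay as the last step left them, time stands still between calls to the robot, and variables do not carry over. Pictures are saved under pics/ and viewed, at most 10 in all, crops included, and the job is handed in when it is done.

Besides the shell and the picture viewer there is one more tool, called after ">>>" as name([rows], argument=value, ...), one row to a line, values as JSON. jog_arm: Moves the arm, as the interface text tells. Its arguments: {"type":"object","properties":{"moves":{"type":"array"}},"required":["moves"]}

```bash
mkdir -p pics; ls
cat > h.py <<'E'
from bench import arm
import numpy as np, cv2
from scipy.spatial.transform import Rotation as Rn
def cam(name):
    s=arm.state(); f=arm.grab_frame(name)
    if 'T_tool_cam' in f:
        T=np.eye(4); T[:3,:3]=Rn.from_quat(s['ee_rot']).as_matrix(); T[:3,3]=s['eef_pos']
        W=np.linalg.inv(T@f['T_tool_cam']); f['R']=W[:3,:3]; f['t']=W[:3,3]
    return f
def back(f,px,z):
    d=f['R'].T@np.linalg.inv(f['K'])@np.array([px[0],px[1],1.]); c=-f['R'].T@f['t']
    return c+d*(z-c[2])/d[2]
def proj(f,X):
    p=f['K']@(f['R']@np.array(X)+f['t']); return p[:2]/p[2]
def save(f,n): cv2.imwrite('pics/'+n,f['img'][:,:,::-1])
E
python3 - <<'E'
from h import *
s=arm.state(); print({k:np.round(v,3) for k,v in s.items()}, arm.pinch_z)
Z={'jaw_insert':.0215,'vise':.03,'knob_centre':.1,'moving_jaw':.0405,'weight':.04,'stopper':.03,'key':.015,'dish':.02,'driver':.02,'timer':.02}
for n in('top','side'):
    f=cam(n); save(f,n+'0.png'); print(n,(-f['R'].T@f['t']).round(3))
    for k in Z:
        print(k,[(round(d['conf'],2),(np.array(d['xy'])*[640,480]).round(),back(f,np.array(d['xy'])*[640,480],Z[k]).round(3)) for d in arm.search_frame(k,n)[:3]])
E
```

```text
pics
{'time_s': np.float64(0.0), 'joints': array([ 1.149,  0.522, -0.036,  1.6  ,  0.021,  1.021, -0.113]), 'qvel': array([ 0.   ,  0.   ,  0.001,  0.   , -0.002,  0.001, -0.   ]), 'tau': array([ 2.0000e-03, -9.2710e+01,  1.9820e+00, -3.6993e+01,  1.8000e-02,
        8.0000e-03, -0.0000e+00]), 'eef_pos': array([ 0.215, -0.586,  0.231]), 'ee_rot': array([ 0.985,  0.175, -0.   , -0.001]), 'contact_force': array([-0.139, -0.136,  0.129]), 'wrist_torque': array([-0.024,  0.017,  0.022]), 'grip_force': np.float64(0.0), 'grip_width': np.float64(1.0)} 0.0187
top [ 0.257 -0.31   1.248]
jaw_insert [(0.73, array([390., 242.]), array([ 0.508, -0.422,  0.022])), (0.73, array([408., 313.]), array([ 0.352, -0.478,  0.022])), (0.55, array([369., 301.]), array([ 0.368, -0.389,  0.022]))]
vise [(0.8, array([263., 203.]), array([ 0.563, -0.121,  0.03 ]))]
knob_centre [(0.6, array([208., 227.]), array([ 0.477, -0.02 ,  0.1  ]))]
moving_jaw [(0.66, array([273., 194.]), array([ 0.585, -0.14 ,  0.04 ]))]
weight []
stopper [(0.68, array([387., 195.]), array([ 0.617, -0.404,  0.03 ]))]
key [(0.63, array([28
[... 654 characters left out ...]
35,  0.03 ]))]
knob_centre []
moving_jaw [(0.83, array([341., 216.]), array([ 0.572, -0.155,  0.04 ])), (0.26, array([326., 325.]), array([ 0.505, -0.452,  0.04 ]))]
weight [(0.71, array([272., 280.]), array([ 0.43, -0.34,  0.04]))]
stopper [(0.82, array([390., 304.]), array([ 0.614, -0.405,  0.03 ]))]
key [(0.57, array([327., 325.]), array([ 0.51 , -0.427,  0.015])), (0.49, array([263., 243.]), array([ 0.417, -0.198,  0.015]))]
dish [(0.5, array([265., 425.]), array([ 0.41 , -0.597,  0.02 ]))]
driver [(0.79, array([267., 426.]), array([ 0.412, -0.6  ,  0.02 ])), (0.35, array([264., 248.]), array([ 0.418, -0.221,  0.02 ]))]
timer [(0.58, array([367., 392.]), array([ 0.547, -0.562,  0.02 ]))]
```

Run:
```python
import cv2
a=cv2.imread('pics/top0.png')[130:350,170:510]; cv2.imwrite('pics/tc.png',cv2.resize(a,None,fx=2.35,fy=2.35,interpolation=cv2.INTER_CUBIC))
a=cv2.imread('pics/side0.png')[120:460,150:490]; cv2.imwrite('pics/sc.png',cv2.resize(a,None,fx=1.75,fy=1.75,interpolation=cv2.INTER_CUBIC))
```

```text
(no output)
```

View pics/tc.png

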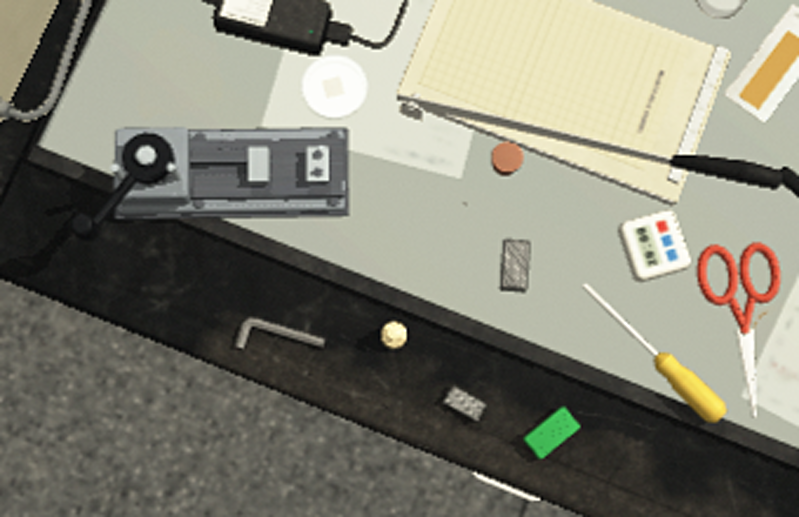

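View pics/sc.png

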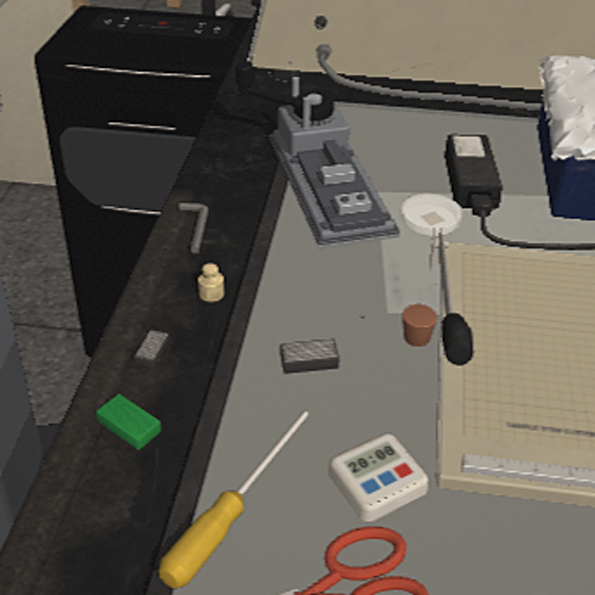

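The top view shows the vise at the left, with its +y pointing to image left and the lever knob at lower left (208,227). The larger dark ribbed block is the insert, at (390,242). The small grey block (369,301) and the green one (408,313) are look-alikes.

Run:
```python
from h import *
def rect(f,m,z):
    c=cv2.findContours(m.astype(np.uint8),0,1)[0]; c=max(c,key=cv2.contourArea)[:,0]
    P=np.array([back(f,p,z)[:2] for p in c],np.float32)
    (x,y),(w,h),a=cv2.minAreaRect(P*1000); 
    if w<h: w,h,a=h,w,a+90
    return np.round([x,y,w,h,(a+90)%180-90],1)
for n in('top','side'):
    f=cam(n)
    for k,z in(('jaw_insert',.0215),('moving_jaw',.0405),('vise',.0075),('knob_centre',.09)):
        for d in arm.trace(k,n): print(n,k,round(d['conf'],2),rect(f,d['pixels'],z))
```

```text
top jaw_insert 0.66 [ 506.8 -420.7   51.2   26.6    1.2]
top jaw_insert 0.63 [ 583.9 -215.5   38.9   23.5    7.4]
top jaw_insert 0.56 [ 348.6 -471.4   49.7   26.5  -39.2]
top jaw_insert 0.46 [ 366.2 -386.1   37.1   21.2   70.3]
top moving_jaw 0.63 [ 568.5 -132.    78.7   38.2  -83. ]
top vise 0.86 [ 561.7 -109.2  283.   112.8  -79.1]
top knob_centre 0.44 [479.6 -12.2  24.7  24.6   7. ]
side jaw_insert 0.87 [ 509.7 -428.3   50.7   36.6    1.7]
side jaw_insert 0.81 [ 353.3 -486.1   57.7   32.2  -46.7]
side jaw_insert 0.5 [ 373.1 -403.4   45.3   24.1   67.9]
side jaw_insert 0.32 [491.6 128.5  69.8  19.5  86.4]
side moving_jaw 0.61 [ 577.2 -142.6   86.4   37.3   82.1]
side vise 0.69 [ 418.9 -203.2   89.    27.9  -82.8]
side vise 0.55 [561.6 -20.5 455.6 117.4 -80.2]
```

>>> jog_arm([
  {"jaw": 1,"travel": [30,17,0],"roll": 0.124},
  {"jaw": 1,"travel": [60,34,0],"roll": 0.248},
  {"jaw": 1,"travel": [90,51,0],"roll": 0.372},
  {"jaw": 1,"travel": [120,68,0],"roll": 0.496},
  {"jaw": 1,"travel": [150,85,0],"roll": 0.62},
  {"jaw": 1,"travel": [180,102,-10],"roll": 0.744},
  {"jaw": 1,"travel": [210,119,-30],"roll": 0.868},
  {"jaw": 1,"travel": [240,136,-50],"roll": 0.992},
  {"jaw": 1,"travel": [270,152,-70],"roll": 1.116},
  {"jaw": 1,"travel": [292,166,-80],"roll": 1.24},
])

```text
time_s: 2.43
eef_pos: [0.5092, -0.4184, 0.149]
ee_rot: [0.697, 0.717, 0.0, -0.001]
contact_force: [-0.5, 0.6, -0.3]
grip_width: 0.999
grip_force: 0.0
```

>>> jog_arm([
  {"jaw": 1,"travel": [0,0,0],"roll": 0},
  {"jaw": 1,"travel": [0,0,0],"roll": 0},
])

```text
time_s: 2.6
eef_pos: [0.5083, -0.4193, 0.1503]
ee_rot: [0.699, 0.715, 0.0, -0.001]
contact_force: [-1.0, -0.8, 0.3]
grip_width: 1.0
grip_force: 0.0
```

```bash
cat >> h.py <<'E'
def rect(f,m,z):
    c=cv2.findContours(m.astype(np.uint8),0,1)[0]; c=max(c,key=cv2.contourArea)[:,0]
    P=np.array([back(f,p,z)[:2] for p in c],np.float32)
    (x,y),(w,h),a=cv2.minAreaRect(P*1000); 
    if w<h: w,h,a=h,w,a+90
    return np.round([x,y,w,h,(a+90)%180-90],1)
def tip():
    s=arm.state(); y=Rn.from_quat(s['ee_rot']).as_matrix()[:,1]
    print('t',round(float(s['time_s']),2),'tcp',np.round(np.array(s['eef_pos'])*1000,1),'yang',round((np.degrees(np.arctan2(y[1],y[0]))+90)%180-90,1),'F',np.round(s['contact_force'],1),'w',round(float(s['grip_width']),3),'g',round(float(s['grip_force']),1))
E
python3 - <<'E'
from h import *
tip()
f=cam('wrist'); save(f,'w0.png'); print((-f['R'].T@f['t']).round(3))
for d in arm.trace('jaw_insert','wrist'): print(round(d['conf'],2),rect(f,d['pixels'],.0215),rect(f,d['pixels'],.0395), np.array(d['xy'])*[640,480])
E
```

```text
t 2.6 tcp [ 508.3 -419.3  150.3] yang 1.3 F [-1.  -0.8  0.3] w 1.0 g 0.0
[ 0.506 -0.346  0.294]
0.82 [ 374.6 -384.9   38.    21.1   67.1] [ 383.3 -382.4   35.5   19.7   67.1] [120.576 161.184]
0.73 [ 355.7 -467.    49.7   34.5  -43.4] [ 365.6 -459.    46.4   32.2  -43.4] [108.672 276.288]
0.65 [ 507.5 -419.    50.3   28.1    1.3] [ 507.4 -414.2   47.    26.2    1.3] [321.28  214.896]
```

View pics/w0.png

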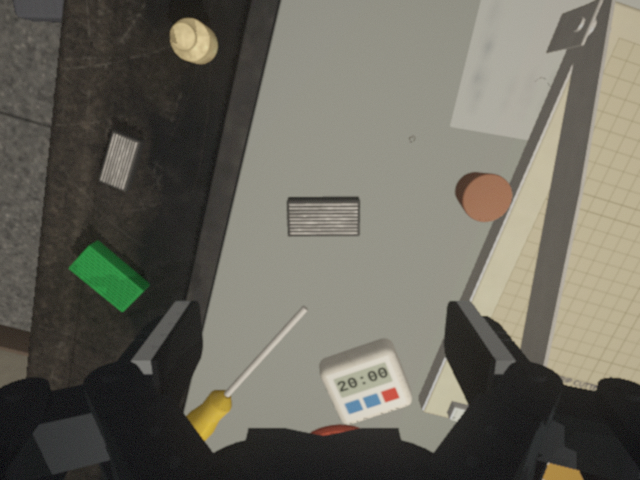

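The wrist view shows the insert at (323,216), centred between the fingers and parallel to the closing line. The path down is clear.

>>> jog_arm([
  {"jaw": 1,"travel": [0,0,-38],"roll": 0},
  {"jaw": 1,"travel": [0,0,-76],"roll": 0},
  {"jaw": 1,"travel": [0,0,-110],"roll": 0},
  {"jaw": 1,"travel": [0,0,-130],"roll": 0},
  {"jaw": 1,"travel": [0,0,-141],"roll": 0},
  {"jaw": 1,"travel": [0,0,-143],"roll": 0},
  {"jaw": 1,"travel": [0,0,-143],"roll": 0},
  {"jaw": 0.2,"travel": [0,0,-143],"roll": 0},
  {"jaw": 0,"travel": [0,0,-143],"roll": 0},
  {"jaw": 0,"travel": [0,0,-143],"roll": 0},
])

```text
time_s: 3.53
eef_pos: [0.5078, -0.4213, 0.0097]
ee_rot: [0.7, 0.714, 0.0, 0.001]
contact_force: [-0.6, -0.1, 0.8]
grip_width: 0.603
grip_force: 0.0
```

>>> jog_arm([
  {"jaw": -0.2,"travel": [0,0,0],"roll": 0},
  {"jaw": -0.2,"travel": [0,0,0],"roll": 0},
  {"jaw": -0.2,"travel": [0,0,0],"roll": 0},
  {"jaw": -0.2,"travel": [0,0,0],"roll": 0},
])

```text
time_s: 3.87
eef_pos: [0.5078, -0.4213, 0.0101]
ee_rot: [0.7, 0.714, -0.0, 0.001]
contact_force: [-3.6, 2.1, 14.8]
grip_width: 0.562
grip_force: 60.6
```

>>> jog_arm([
  {"jaw": -0.2,"travel": [0,0,20],"roll": 0},
  {"jaw": -0.2,"travel": [0,0,50],"roll": 0},
  {"jaw": -0.2,"travel": [0,10,85],"roll": 0},
  {"jaw": -0.2,"travel": [15,35,115],"roll": 0.03},
  {"jaw": -0.2,"travel": [35,70,135],"roll": 0.06},
  {"jaw": -0.2,"travel": [55,105,145],"roll": 0.09},
  {"jaw": -0.2,"travel": [68,130,150],"roll": 0.105},
  {"jaw": -0.2,"travel": [71,141,150],"roll": 0.105},
  {"jaw": -0.2,"travel": [71,141,150],"roll": 0.105},
  {"jaw": -0.2,"travel": [71,141,150],"roll": 0.105},
])

```text
time_s: 4.7
eef_pos: [0.5784, -0.2796, 0.1587]
ee_rot: [0.661, 0.75, -0.0, 0.0]
contact_force: [-0.3, -0.2, -0.6]
grip_width: 0.559
grip_force: 63.5
```

Run:
```python
from h import *
tip()
f=cam('wrist'); save(f,'w1.png'); np.savez('w1.npz',**{k:f[k] for k in('R','t','K','img')}); print((-f['R'].T@f['t']).round(3))
for k in('jaw_insert','moving_jaw','vise','knob_centre'):
  for d in arm.trace(k,'wrist'): print(k,round(d['conf'],2),rect(f,d['pixels'],.0395), (np.array(d['xy'])*[640,480]).round())
```

```text
t 4.7 tcp [ 578.4 -279.6  158.7] yang 7.3 F [-0.3 -0.2 -0.6] w 0.559 g 63.5
[ 0.568 -0.207  0.302]
jaw_insert 0.85 [ 389.9 -366.5   40.2   20.    67.8] [ 42. 304.]
jaw_insert 0.81 [ 370.5 -441.1   36.6   35.5  -45.3] [ 26. 392.]
jaw_insert 0.74 [ 585.5 -344.8   97.5   59.3    7.2] [321. 310.]
moving_jaw 0.76 [ 572.5 -159.7   36.2   19.7    7.3] [339.  18.]
moving_jaw 0.61 [ 576.2 -195.7   92.    83.5  -82.7] [338.  80.]
vise 0.64 [ 576.1 -196.    92.6   84.4  -82.7] [340.  81.]
```

View pics/w1.png

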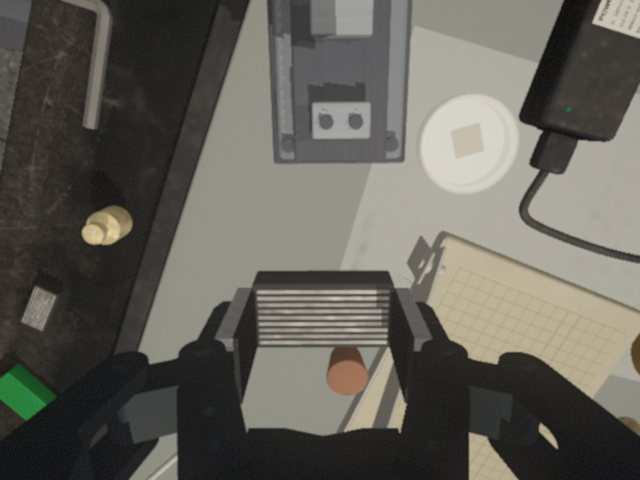

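The wrist view shows the insert held squarely at (323,318), the fixed jaw with its clamping edge at row ~102 (cols 312–370), and the moving jaw at (342,18).

Run:
```python
from h import *
f=dict(np.load('w1.npz')); g=cv2.cvtColor(f['img'],cv2.COLOR_RGB2GRAY)
print('cols340',list(g[94:144:1,340])); print('row120',list(g[130,304:380]))
print('mj rows',list(g[25:48,342]))
for n,p,z in(('fj L',(312,102),.0395),('fj R',(370,102),.0395),('fjbot',(341,138),.0395),('mj L',(311,34),.0405),('mj R',(373,36),.0405)): print(n,(back(f,p,z)*1000).round(1))
zt=.1587-.0101+.0215
for p in((256,289),(388,288),(257,347),(391,346)): print('ins',(back(f,p,zt)*1000).round(1))
```

```text
cols340 [np.uint8(69), np.uint8(71), np.uint8(69), np.uint8(70), np.uint8(68), np.uint8(74), np.uint8(74), np.uint8(92), np.uint8(121), np.uint8(144), np.uint8(157), np.uint8(159), np.uint8(158), np.uint8(161), np.uint8(163), np.uint8(162), np.uint8(163), np.uint8(164), np.uint8(161), np.uint8(162), np.uint8(161), np.uint8(162), np.uint8(162), np.uint8(163), np.uint8(164), np.uint8(161), np.uint8(162), np.uint8(164), np.uint8(163), np.uint8(163), np.uint8(163), np.uint8(166), np.uint8(166), np.uint8(165), np.uint8(164), np.uint8(163), np.uint8(163), np.uint8(163), np.uint8(164), np.uint8(166), np.uint8(166), np.uint8(167), np.uint8(166), np.uint8(162), np.uint8(140), np.uint8(107), np.uint8(95), np.uint8(97), np.uint8(97), np.uint8(96)]
row120 [np.uint8(86), np.uint8(87), np.uint8(88), np.uint8(87), np.uint8(86), np.uint8(74), np.uint8(63), np.uint8(79), np.uint8(113), np.uint8(144), np.uint8(155), np.uint8(162), np.uint8(162), np.uint8(161), np.uint8(161), np.uint8(163), np.uint8(161), np.uint8(161), np.uint8(159), np.uint8(158), np.uint8(156), np.uint8(153), np.uint8(150), np.uint8
[... 670 characters left out ...]
int8(98), np.uint8(96), np.uint8(97), np.uint8(94), np.uint8(95), np.uint8(97), np.uint8(99), np.uint8(98)]
mj rows [np.uint8(157), np.uint8(158), np.uint8(158), np.uint8(158), np.uint8(159), np.uint8(159), np.uint8(158), np.uint8(158), np.uint8(156), np.uint8(144), np.uint8(124), np.uint8(114), np.uint8(105), np.uint8(92), np.uint8(85), np.uint8(85), np.uint8(84), np.uint8(86), np.uint8(91), np.uint8(93), np.uint8(93), np.uint8(93), np.uint8(93)]
fj L [ 561.6 -206.9   39.5]
fj R [ 596.4 -202.4   39.5]
fjbot [ 581.9 -225.8   39.5]
mj L [ 556.6 -169.7   40.5]
mj R [ 592.2 -166.2   40.5]
ins [ 552.8 -271.   170.1]
ins [ 598.2 -264.9  170.1]
ins [ 555.  -293.9  170.1]
ins [ 603.2 -287.4  170.1]
```

>>> jog_arm([
  {"jaw": -0.2,"travel": [0,30,0],"roll": 0},
  {"jaw": -0.2,"travel": [-1,60,-15],"roll": 0},
  {"jaw": -0.2,"travel": [-2,84,-45],"roll": 0},
  {"jaw": -0.2,"travel": [-2,92,-75],"roll": 0},
  {"jaw": -0.2,"travel": [-2,92,-90],"roll": 0},
  {"jaw": -0.2,"travel": [-2,92,-90],"roll": 0},
  {"jaw": -0.2,"travel": [-2,92,-90],"roll": 0},
])

```text
time_s: 5.53
eef_pos: [0.5761, -0.1883, 0.0681]
ee_rot: [0.662, 0.75, -0.0, -0.0]
contact_force: [0.1, -0.7, -0.9]
grip_width: 0.559
grip_force: 63.4
```

Run:
```python
from h import *
tip()
f=cam('side'); save(f,'s1.png')
u=[proj(f,p) for p in((.579,-.2047,.0395),(.577,-.188,.06))]; print(u)
c=np.mean(u,0).astype(int); a=f['img'][c[1]-75:c[1]+75,c[0]-100:c[0]+100,::-1]; cv2.imwrite('pics/s1c.png',cv2.resize(a,None,fx=4,fy=4,interpolation=cv2.INTER_CUBIC))
```

```text
t 5.53 tcp [ 576.1 -188.3   68.1] yang 7.2 F [ 0.1 -0.7 -0.9] w 0.559 g 63.4
[array([348.28248185, 229.95653115]), array([346.29389944, 216.14818773])]
```

View pics/s1c.png

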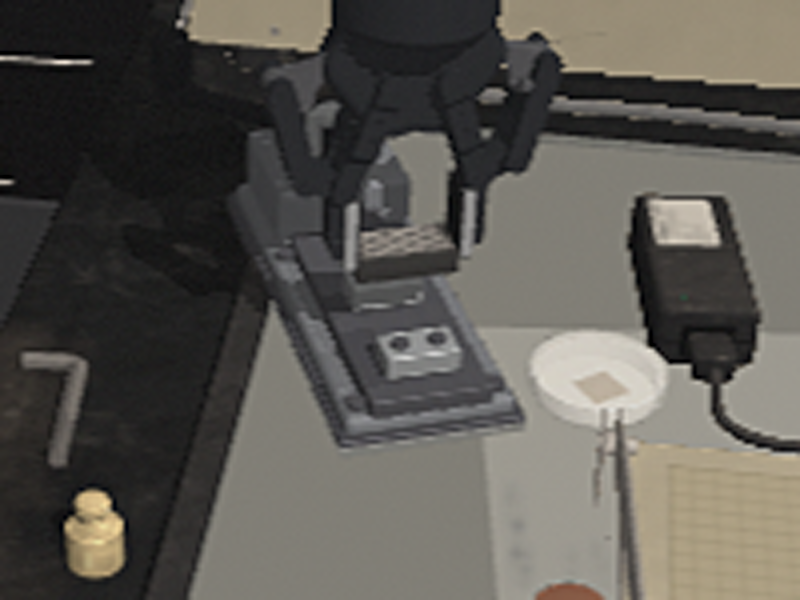

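The side view shows the insert level between the fingers, above the gap. The fixed jaw is in front at crop (420,350) and the moving jaw behind.

>>> jog_arm([
  {"jaw": -0.2,"travel": [0,0,-20],"roll": 0},
  {"jaw": -0.2,"travel": [0,0,-30],"roll": 0},
  {"jaw": -0.2,"travel": [0,0,-36],"roll": 0},
  {"jaw": -0.2,"travel": [0,0,-37.5],"roll": 0},
  {"jaw": -0.2,"travel": [0,0,-37.5],"roll": 0},
  {"jaw": -0.2,"travel": [0,0,-37.5],"roll": 0},
])

```text
time_s: 6.08
eef_pos: [0.5767, -0.1879, 0.0315]
ee_rot: [0.661, 0.75, 0.0, 0.0]
contact_force: [-0.2, -0.4, -0.7]
grip_width: 0.56
grip_force: 63.4
```

>>> jog_arm([
  {"jaw": -0.2,"travel": [0,0,-1],"roll": 0},
  {"jaw": -0.2,"travel": [0,0,-1],"roll": 0},
  {"jaw": 0.5,"travel": [0,0,-1],"roll": 0},
  {"jaw": 0.5,"travel": [0,0,-1],"roll": 0},
  {"jaw": 0.5,"travel": [0,0,-1],"roll": 0},
  {"jaw": 0.5,"travel": [0,0,15],"roll": 0},
  {"jaw": 0.5,"travel": [0,-10,45],"roll": 0},
  {"jaw": 0.5,"travel": [0,-40,80],"roll": 0},
  {"jaw": 0.5,"travel": [0,-65,110],"roll": 0},
  {"jaw": 0.5,"travel": [0,-65,110],"roll": 0},
])

```text
time_s: 6.92
eef_pos: [0.5777, -0.2592, 0.1466]
ee_rot: [0.663, 0.748, 0.0, 0.004]
contact_force: [-0.6, -1.6, 0.1]
grip_width: 0.751
grip_force: 0.0
```

>>> jog_arm([
  {"jaw": 0.5,"travel": [0,0,0],"roll": 0},
  {"jaw": 0.5,"travel": [0,0,0],"roll": 0},
])

```text
time_s: 7.08
eef_pos: [0.5761, -0.2525, 0.1406]
ee_rot: [0.661, 0.75, 0.0, -0.0]
contact_force: [0.6, 0.8, -0.7]
grip_width: 0.751
grip_force: 0.0
```

Run:
```python
from h import *
tip()
f=cam('wrist'); save(f,'w2.png')
for k,z in(('jaw_insert',.0415),('moving_jaw',.0405),('knob_centre',.104)):
  for d in arm.trace(k,'wrist'): print(k,round(d['conf'],2),rect(f,d['pixels'],z), (np.array(d['xy'])*[640,480]).round())
for n in('top','side'):
  f=cam(n); save(f,n+'2.png')
  for d in arm.trace('knob_centre',n): print(n,round(d['conf'],2),rect(f,d['pixels'],.104), (np.array(d['xy'])*[640,480]).round())
```

```text
t 7.08 tcp [ 576.1 -252.5  140.6] yang 7.2 F [ 0.6  0.8 -0.7] w 0.751 g 0.0
jaw_insert 0.66 [ 575.1 -187.2   49.7   25.1    7.2] [336. 119.]
jaw_insert 0.63 [ 392.7 -360.2   39.6   20.1   67.8] [ 31. 350.]
moving_jaw 0.65 [ 571.2 -147.8   42.2   37.8  -82.8] [349.  54.]
top 0.66 [477.2 -16.   22.8  19.1  63.4] [207. 225.]
top 0.46 [519.3 -42.8 121.4  51.3 -35.8] [227. 205.]
side 0.69 [ 558.9 -237.3   73.1   36.4   84.5] [341. 216.]
side 0.45 [481.6 -39.1  64.1  20.7  86.5] [289. 159.]
side 0.33 [498.6 -81.4 148.3  45.1 -63.7] [299. 171.]
```

View pics/w2.png

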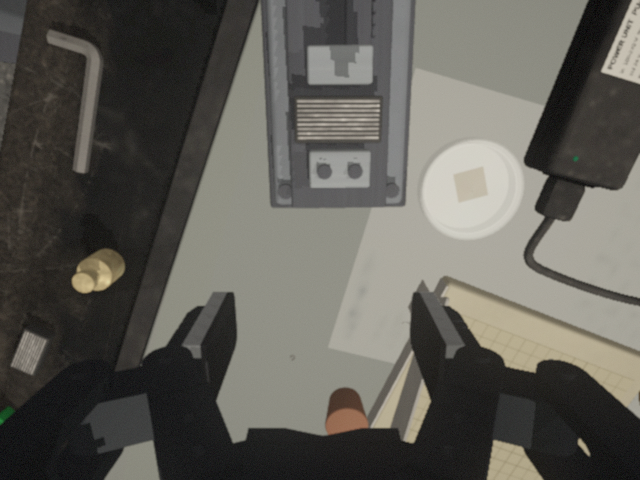

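The insert lies flat and parallel between the jaws, at crop (338,119). Next I look at the lever from close up.

>>> jog_arm([
  {"jaw": 0.2,"travel": [-5,10,35],"roll": 0},
  {"jaw": 0.2,"travel": [-20,40,60],"roll": 0},
  {"jaw": 0.2,"travel": [-40,75,60],"roll": 0},
  {"jaw": 0.2,"travel": [-60,110,60],"roll": 0},
  {"jaw": 0.2,"travel": [-80,140,60],"roll": 0},
  {"jaw": 0.2,"travel": [-86,152,60],"roll": 0},
  {"jaw": 0.2,"travel": [-86,152,60],"roll": 0},
  {"jaw": 0.2,"travel": [-86,152,60],"roll": 0},
])

```text
time_s: 8.15
eef_pos: [0.4905, -0.1004, 0.2011]
ee_rot: [0.661, 0.751, 0.0, 0.0]
contact_force: [0.8, -0.7, 0.8]
grip_width: 0.599
grip_force: 0.0
```

Run:
```python
from h import *
tip()
f=cam('wrist'); save(f,'w3.png'); print((-f['R'].T@f['t']).round(3)); np.savez('w3.npz',**{k:f[k] for k in('R','t','K','img')})
for k,z in(('knob_centre',.104),('lever_swing',.08),('vise',.0525)):
  for d in arm.trace(k,'wrist'): print(k,round(d['conf'],2),rect(f,d['pixels'],z), (np.array(d['xy'])*[640,480]).round())
```

```text
t 8.15 tcp [ 490.5 -100.4  201.1] yang 7.3 F [ 0.8 -0.7  0.8] w 0.599 g 0.0
[ 0.48  -0.028  0.344]
knob_centre 0.57 [479.  -12.6  20.7  20.4   7.3] [326.  70.]
lever_swing 0.91 [526.  -31.6 122.   47.  -37.5] [416. 140.]
vise 0.86 [ 553.5 -101.1  244.8  113.9  -73. ] [402. 194.]
```

View pics/w3.png

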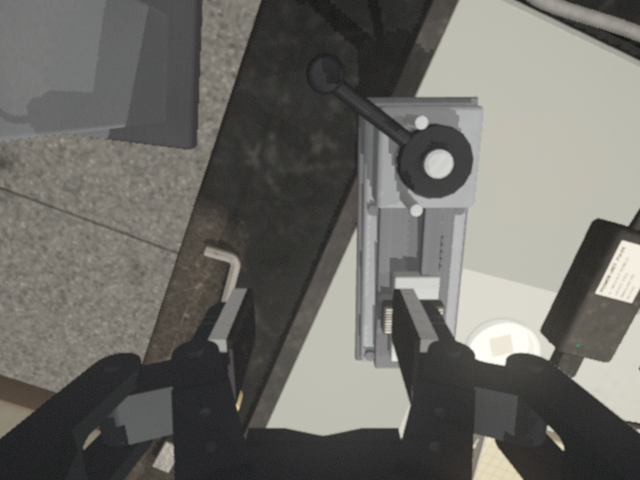

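The knob shows at (326,73) and the lever hub at (435,160), with the bar between them.

Run:
```python
from h import *
f=dict(np.load('w3.npz'))
for z in(.07,.08,.09): print(z,(back(f,(435,161),z)*1000).round(1))
th=np.radians(7.3); ex=np.array([np.cos(th),np.sin(th)]); ey=np.array([-ex[1],ex[0]])
K=np.array([479.,-12.6]); F=np.array([579.,-204.7])
# axis on centre line, 90 from the knob
d=K-F; a=d@ex; b=d@ey; s=b-np.sqrt(90**2-a**2); A=F+s*ey; v=K-A
print('rel',a.round(1),b.round(1),'axis',A.round(1),'swing',np.arctan2(v@ey,-v@ex).round(3),'fixed jaw face vise y',(90-s).round(1))
for q in np.arange(-.75,.76,.15): print(round(q,2),(A+90*(-np.cos(q)*ex+np.sin(q)*ey)).round(1))
```

```text
0.07 [558.2 -54.3  70. ]
0.08 [555.4 -53.4  80. ]
0.09 [552.5 -52.4  90. ]
rel -74.8 203.2 axis [559.5 -52.8] swing 0.59 fixed jaw face vise y -63.2
-0.75 [ 502. -122.]
-0.6 [ 492.3 -112.6]
-0.45 [ 484.1 -101.9]
-0.3 [477.6 -90.1]
-0.15 [473.  -77.4]
0.0 [470.3 -64.2]
0.15 [469.6 -50.7]
0.3 [470.9 -37.3]
0.45 [474.2 -24.2]
0.6 [479.4 -11.8]
0.75 [ 4.864e+02 -3.000e-01]
```

>>> jog_arm([
  {"jaw": 0.1,"travel": [-4,30,-10],"roll": 0},
  {"jaw": 0.1,"travel": [-8,60,-30],"roll": 0},
  {"jaw": 0.1,"travel": [-11,82,-60],"roll": 0},
  {"jaw": 0.1,"travel": [-11.5,88,-75],"roll": 0},
  {"jaw": 0.1,"travel": [-11.5,88,-75],"roll": 0},
  {"jaw": 0.1,"travel": [-11.5,88,-95],"roll": 0},
  {"jaw": 0.1,"travel": [-11.5,88,-110],"roll": 0},
  {"jaw": 0.1,"travel": [-11.5,88,-116],"roll": 0},
  {"jaw": 0.1,"travel": [-11.5,88,-116],"roll": 0},
])

```text
time_s: 9.1
eef_pos: [0.4788, -0.0137, 0.0844]
ee_rot: [0.662, 0.75, -0.001, -0.0]
contact_force: [-0.8, 0.0, 0.5]
grip_width: 0.552
grip_force: 0.0
```

>>> jog_arm([
  {"jaw": -0.7,"travel": [0,0,0],"roll": 0},
  {"jaw": -0.7,"travel": [0,0,0],"roll": 0},
  {"jaw": -0.7,"travel": [0,0,0],"roll": 0},
  {"jaw": -0.7,"travel": [0,0,0],"roll": 0},
  {"jaw": -0.7,"travel": [0,0,0],"roll": 0},
  {"jaw": -0.7,"travel": [0,0,0],"roll": 0},
])

```text
time_s: 9.6
eef_pos: [0.4793, -0.0128, 0.0852]
ee_rot: [0.661, 0.75, 0.0, 0.0]
contact_force: [1.7, -0.4, 3.0]
grip_width: 0.223
grip_force: 58.7
```

>>> jog_arm([
  {"jaw": -0.7,"travel": [0,0,3],"roll": 0},
  {"jaw": -0.7,"travel": [0,0,6],"roll": 0},
  {"jaw": -0.7,"travel": [0,0,9],"roll": 0},
  {"jaw": -0.7,"travel": [0,0,9],"roll": 0},
  {"jaw": -0.7,"travel": [0,0,9],"roll": 0},
])

```text
time_s: 10.02
eef_pos: [0.4796, -0.0131, 0.094]
ee_rot: [0.661, 0.75, 0.0, 0.001]
contact_force: [6.5, -3.6, -5.4]
grip_width: 0.224
grip_force: 58.8
```

>>> jog_arm([
  {"jaw": -0.7,"travel": [-4,-11.5,0],"roll": 0},
  {"jaw": -0.7,"travel": [-7.5,-24.5,0],"roll": 0},
  {"jaw": -0.7,"travel": [-8.5,-38,0],"roll": 0},
  {"jaw": -0.7,"travel": [-8,-51.5,0],"roll": 0},
  {"jaw": -0.7,"travel": [-5.5,-64.5,0],"roll": 0},
  {"jaw": -0.7,"travel": [-0.5,-77,0],"roll": 0},
  {"jaw": -0.7,"travel": [6,-89,0],"roll": 0},
  {"jaw": -0.7,"travel": [14,-100,0],"roll": 0},
  {"jaw": -0.7,"travel": [17.5,-104,0],"roll": 0},
  {"jaw": -0.7,"travel": [17.5,-104,0],"roll": 0},
])

```text
time_s: 10.85
eef_pos: [0.4959, -0.1178, 0.0934]
ee_rot: [0.662, 0.75, -0.001, -0.0]
contact_force: [-3.1, -3.0, -5.0]
grip_width: 0.22
grip_force: 59.2
```

>>> jog_arm([
  {"jaw": -0.7,"travel": [0,0,0],"roll": 0},
])

```text
time_s: 10.93
eef_pos: [0.4951, -0.1168, 0.0933]
ee_rot: [0.661, 0.75, -0.001, -0.001]
contact_force: [-3.7, -3.0, -5.1]
grip_width: 0.224
grip_force: 59.2
```

```bash
cat >> h.py <<'E'
A=np.array([559.6,-54.]); th=np.radians(7.3); ex=np.array([np.cos(th),np.sin(th)]); ey=np.array([-ex[1],ex[0]])
def P(q): return A+90*(-np.cos(q)*ex+np.sin(q)*ey)
def lev():
    s=arm.state(); p=np.array(s['eef_pos'][:2])*1000; v=p-A; q=np.arctan2(v@ey,-v@ex); F=np.array(s['contact_force'])
    r=v/np.hypot(*v); t=np.sin(q)*ex+np.cos(q)*ey
    print('t',round(float(s['time_s']),2),'p',p.round(1),'z',round(s['eef_pos'][2]*1000,1),'q',q.round(3),'R',np.hypot(*v).round(1),'Frad',(F[:2]@r).round(1),'Ftan',(F[:2]@t).round(1),'Fz',F[2].round(1))
E
python3 - <<'E'
from h import *
lev(); C=np.array([496.5,-116.4])
for q in (-.644,-.5,-.35,-.2,-.05,.1,.25,.4,.5,.6): print(q,(P(q)-C).round(1))
E
```

```text
t 10.93 p [ 495.1 -116.8] z 93.3 q -0.644 R 90.0 Frad 4.7 Ftan 0.4 Fz -5.1
-0.644 [-1.4 -0.3]
-0.5 [-9.8  9.6]
-0.35 [-16.8  21. ]
-0.2 [-22.1  33.5]
-0.05 [-25.5  46.5]
0.1 [-26.9  59.9]
0.25 [-26.2  73.4]
0.4 [-23.6  86.6]
0.5 [-20.7  95.2]
0.6 [-17.  103.4]
```

>>> jog_arm([
  {"jaw": -0.7,"travel": [-1,0,-4],"roll": 0},
  {"jaw": -0.7,"travel": [-1,0,-9],"roll": 0},
  {"jaw": -0.7,"travel": [-1,0,-9],"roll": 0},
  {"jaw": -0.7,"travel": [-1,0,-9],"roll": 0},
])

```text
time_s: 11.27
eef_pos: [0.4942, -0.1173, 0.0848]
ee_rot: [0.661, 0.75, -0.001, -0.0]
contact_force: [-8.6, -8.6, 9.6]
grip_width: 0.224
grip_force: 61.0
```

```bash
python3 -c "
from h import *
lev()"
```

```text
t 11.27 p [ 494.2 -117.3] z 84.8 q -0.641 R 91.0 Frad 12.2 Ftan -0.2 Fz 9.6
```

```bash
sed -i 's/A=np.array(\[559.6,-54.\])/A=np.array([559.0,-54.9])/' h.py
python3 - <<'E'
from h import *
lev(); C=np.array([495.5,-116.4])
for q in (-.63,-.5,-.35,-.2,-.05,.1,.25,.4,.5,.57,.64): print(q,(P(q)-C).round(1))
E
```

```text
t 11.27 p [ 494.2 -117.3] z 84.8 q -0.639 R 89.9 Frad 12.2 Ftan -0.2 Fz 9.6
-0.63 [-1.9 -0.3]
-0.5 [-9.4  8.7]
-0.35 [-16.4  20.1]
-0.2 [-21.7  32.6]
-0.05 [-25.1  45.6]
0.1 [-26.5  59. ]
0.25 [-25.8  72.5]
0.4 [-23.2  85.7]
0.5 [-20.3  94.3]
0.57 [-17.8 100. ]
0.64 [-14.9 105.6]
```

>>> jog_arm([
  {"jaw": -0.7,"travel": [-2,0,1],"roll": 0},
  {"jaw": -0.7,"travel": [-9.4,8.7,1],"roll": 0},
  {"jaw": -0.7,"travel": [-16.4,20.1,1],"roll": 0},
  {"jaw": -0.7,"travel": [-21.7,32.6,1],"roll": 0},
  {"jaw": -0.7,"travel": [-25.1,45.6,1],"roll": 0},
  {"jaw": -0.7,"travel": [-26.5,59,1],"roll": 0},
  {"jaw": -0.7,"travel": [-26.5,59,1],"roll": 0},
])

```text
time_s: 11.85
eef_pos: [0.4692, -0.0545, 0.0862]
ee_rot: [0.66, 0.751, 0.001, 0.001]
contact_force: [3.2, -0.5, -0.6]
grip_width: 0.223
grip_force: 59.7
```

Run:
```python
from h import *
lev()
f=cam('top')
for d in arm.trace('moving_jaw','top'): print(round(d['conf'],2),rect(f,d['pixels'],.0405))
```

```text
t 11.85 p [469.2 -54.5] z 86.2 q 0.132 R 89.8 Frad -3.2 Ftan -0.5 Fz -0.6
0.91 [ 568.7 -134.2   83.3   38.2  -83. ]
```

Run:
```python
from h import *
lev()
for q in (.22,.32,.42,.52,.6,.66): print(q,(P(q)-P(.132)).round(1))
f=cam('side'); a=f['img'][180:260,300:400,::-1]; cv2.imwrite('pics/s3c.png',cv2.resize(a,None,fx=6,fy=6,interpolation=cv2.INTER_CUBIC))
```

```text
t 11.95 p [469.2 -56.7] z 86.0 q 0.107 R 89.8 Frad -4.1 Ftan -0.8 Fz -0.0
0.22 [0.4 7.9]
0.32 [ 1.7 16.8]
0.42 [ 3.8 25.5]
0.52 [ 6.8 34. ]
0.6 [ 9.9 40.6]
0.66 [12.5 45.3]
```

View pics/s3c.png

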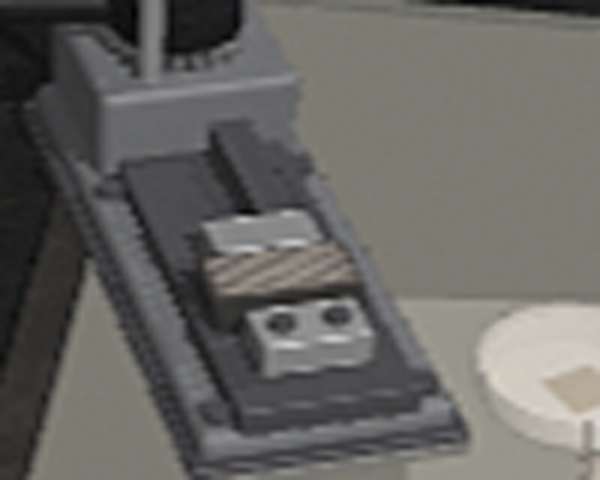

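The side view shows the moving jaw already up against the insert, with a few mm still open to the fixed jaw.

>>> jog_arm([
  {"jaw": -0.7,"travel": [0.4,10,0],"roll": 0},
  {"jaw": -0.7,"travel": [1.7,19,0],"roll": 0},
  {"jaw": -0.7,"travel": [2.5,22,0],"roll": 0},
])

```text
time_s: 12.25
eef_pos: [0.4713, -0.0352, 0.0858]
ee_rot: [0.661, 0.75, -0.0, -0.0]
contact_force: [-0.3, -4.1, 1.5]
grip_width: 0.219
grip_force: 60.0
```

>>> jog_arm([
  {"jaw": -0.7,"travel": [1.2,5,0],"roll": 0},
  {"jaw": -0.7,"travel": [2.5,9,0],"roll": 0},
])

```text
time_s: 12.42
eef_pos: [0.4736, -0.0267, 0.0857]
ee_rot: [0.661, 0.75, -0.0, -0.0]
contact_force: [-0.4, -4.4, 2.0]
grip_width: 0.222
grip_force: 60.1
```

Run:
```python
from h import *
lev()
```

```text
t 12.42 p [473.6 -26.7] z 85.7 q 0.446 R 89.9 Frad -1.0 Ftan -4.3 Fz 2.0
```

>>> jog_arm([
  {"jaw": -0.7,"travel": [0.9,2.3,0],"roll": 0},
  {"jaw": -0.7,"travel": [1.8,4.6,0],"roll": 0},
])

```text
time_s: 12.58
eef_pos: [0.4753, -0.0221, 0.0857]
ee_rot: [0.661, 0.75, -0.0, -0.0]
contact_force: [-2.5, -3.8, 3.3]
grip_width: 0.224
grip_force: 60.2
```

>>> jog_arm([
  {"jaw": -0.7,"travel": [1.3,2.7,0],"roll": 0},
])

```text
time_s: 12.67
eef_pos: [0.4764, -0.0195, 0.0856]
ee_rot: [0.661, 0.75, -0.0, -0.0]
contact_force: [-5.0, -2.7, 4.0]
grip_width: 0.226
grip_force: 60.3
```

>>> jog_arm([
  {"jaw": -0.7,"travel": [1.3,2.7,0],"roll": 0},
])

```text
time_s: 12.75
eef_pos: [0.4777, -0.0166, 0.0856]
ee_rot: [0.661, 0.75, -0.0, -0.0]
contact_force: [-4.6, -1.7, 3.6]
grip_width: 0.223
grip_force: 60.3
```

Run:
```python
from h import *
lev()
```

```text
t 12.75 p [477.7 -16.6] z 85.6 q 0.567 R 89.8 Frad 3.5 Ftan -3.5 Fz 3.6
```

>>> jog_arm([
  {"jaw": -0.7,"travel": [1.3,2.6,0],"roll": 0},
])

```text
time_s: 12.83
eef_pos: [0.479, -0.014, 0.0856]
ee_rot: [0.661, 0.75, -0.0, -0.0]
contact_force: [-4.5, -2.5, 4.3]
grip_width: 0.22
grip_force: 60.3
```

>>> jog_arm([
  {"jaw": -0.7,"travel": [1.4,2.5,0],"roll": 0},
])

```text
time_s: 12.92
eef_pos: [0.4804, -0.0114, 0.0856]
ee_rot: [0.661, 0.75, -0.0, -0.0]
contact_force: [-4.7, -2.2, 4.1]
grip_width: 0.221
grip_force: 60.3
```

Run:
```python
from h import *
lev()
q0=.628
for q in (.5,.35,.2,.05,-.1,-.2,-.3): print(q,(P(q)-P(q0)).round(1))
```

```text
t 12.92 p [480.4 -11.4] z 85.6 q 0.633 R 89.9 Frad 3.0 Ftan -4.2 Fz 4.1
0.5 [ -4.9 -10.4]
0.35 [ -8.8 -23.3]
0.2 [-10.8 -36.7]
0.05 [-10.8 -50.2]
-0.1 [ -8.7 -63.5]
-0.2 [ -6.3 -72.1]
-0.3 [ -2.9 -80.5]
```

>>> jog_arm([
  {"jaw": -0.7,"travel": [0,-1,4],"roll": 0},
  {"jaw": -0.7,"travel": [0,-1,10],"roll": 0},
  {"jaw": -0.7,"travel": [0,-1,10],"roll": 0},
  {"jaw": -0.7,"travel": [-4.9,-10.4,10],"roll": 0},
  {"jaw": -0.7,"travel": [-8.8,-23.3,10],"roll": 0},
  {"jaw": -0.7,"travel": [-10.8,-36.7,10],"roll": 0},
  {"jaw": -0.7,"travel": [-10.8,-50.2,10],"roll": 0},
  {"jaw": -0.7,"travel": [-8.7,-63.5,10],"roll": 0},
  {"jaw": -0.7,"travel": [-4.7,-76.5,10],"roll": 0},
  {"jaw": -0.7,"travel": [-1.7,-83,10],"roll": 0},
])

```text
time_s: 13.75
eef_pos: [0.4797, -0.0963, 0.0959]
ee_rot: [0.662, 0.75, 0.0, 0.001]
contact_force: [2.0, 0.8, -5.5]
grip_width: 0.225
grip_force: 61.0
```

>>> jog_arm([
  {"jaw": -0.7,"travel": [0,0,0],"roll": 0},
  {"jaw": -0.7,"travel": [0,0,0],"roll": 0},
])

```text
time_s: 13.92
eef_pos: [0.479, -0.0946, 0.0956]
ee_rot: [0.661, 0.75, 0.0, -0.0]
contact_force: [1.1, 0.2, -5.8]
grip_width: 0.225
grip_force: 61.1
```

Run:
```python
from h import *
lev()
```

```text
t 13.92 p [479.  -94.6] z 95.6 q -0.333 R 89.3 Frad -1.1 Ftan -0.3 Fz -5.8
```

Lifted by 10 mm and swung back. Now I lower the lever into its serrations.

>>> jog_arm([
  {"jaw": -0.7,"travel": [0,0,-4],"roll": 0},
  {"jaw": -0.7,"travel": [0,0,-8],"roll": 0},
  {"jaw": -0.7,"travel": [0,0,-10],"roll": 0},
  {"jaw": -0.7,"travel": [0,0,-10],"roll": 0},
])

```text
time_s: 14.25
eef_pos: [0.4784, -0.0946, 0.0853]
ee_rot: [0.661, 0.75, -0.001, -0.0]
contact_force: [-5.1, -3.1, 7.2]
grip_width: 0.223
grip_force: 62.4
```

Run:
```python
from h import *
lev()
q0=-.333
for q in (-.3,-.27,-.24,-.21,-.18,-.15,-.12,-.09,-.06,-.03,0,.03): print(q,(P(q)-P(q0)).round(1))
```

```text
t 14.25 p [478.4 -94.6] z 85.3 q -0.331 R 89.9 Frad 5.9 Ftan -0.5 Fz 7.2
-0.3 [-1.3  2.7]
-0.27 [-2.4  5.2]
-0.24 [-3.4  7.7]
-0.21 [-4.3 10.2]
-0.18 [-5.2 12.8]
-0.15 [-5.9 15.3]
-0.12 [-6.6 17.9]
-0.09 [-7.3 20.6]
-0.06 [-7.8 23.2]
-0.03 [-8.3 25.9]
0 [-8.6 28.6]
0.03 [-8.9 31.2]
```

>>> jog_arm([
  {"jaw": -0.7,"travel": [-1.3,2.7,0.6],"roll": 0},
  {"jaw": -0.7,"travel": [-2.4,5.2,0.6],"roll": 0},
])

```text
time_s: 14.42
eef_pos: [0.4764, -0.0897, 0.0862]
ee_rot: [0.661, 0.75, -0.001, 0.0]
contact_force: [-1.8, -5.4, 0.6]
grip_width: 0.224
grip_force: 61.7
```

>>> jog_arm([
  {"jaw": -0.7,"travel": [-1.0,2.5,0],"roll": 0},
])

```text
time_s: 14.5
eef_pos: [0.4754, -0.0871, 0.0862]
ee_rot: [0.661, 0.75, -0.001, 0.0]
contact_force: [-1.9, -5.8, -0.2]
grip_width: 0.228
grip_force: 61.7
```

>>> jog_arm([
  {"jaw": -0.7,"travel": [-0.9,2.5,0],"roll": 0},
])

```text
time_s: 14.58
eef_pos: [0.4745, -0.0846, 0.0862]
ee_rot: [0.661, 0.75, -0.001, 0.0]
contact_force: [-1.3, -6.3, 0.6]
grip_width: 0.223
grip_force: 61.7
```

Run:
```python
from h import *
lev()
```

```text
t 14.58 p [474.5 -84.6] z 86.2 q -0.21 R 89.6 Frad 3.3 Ftan -5.5 Fz 0.6
```

>>> jog_arm([
  {"jaw": -0.7,"travel": [-0.5,1.3,0],"roll": 0},
])

```text
time_s: 14.67
eef_pos: [0.4739, -0.0831, 0.0862]
ee_rot: [0.661, 0.75, -0.001, -0.0]
contact_force: [-2.5, -5.5, 0.3]
grip_width: 0.225
grip_force: 61.7
```

Run:
```python
from h import *
lev()
f=cam('wrist'); save(f,'w5.png')
```

```text
t 14.67 p [473.9 -83.1] z 86.2 q -0.193 R 89.6 Frad 4.1 Ftan -4.5 Fz 0.3
```

Noise of about ±0.7 N, so it is still running close to free. I continue in small steps.

>>> jog_arm([
  {"jaw": -0.7,"travel": [-0.5,2,0],"roll": 0},
])

```text
time_s: 14.8
eef_pos: [0.4735, -0.0815, 0.0862]
ee_rot: [0.661, 0.75, -0.001, -0.0]
contact_force: [-3.0, -4.8, 0.9]
grip_width: 0.226
grip_force: 61.7
```

>>> jog_arm([
  {"jaw": -0.7,"travel": [-0.5,2,0],"roll": 0},
])

```text
time_s: 14.88
eef_pos: [0.4729, -0.0795, 0.0861]
ee_rot: [0.661, 0.75, -0.001, -0.0]
contact_force: [-2.1, -7.5, 1.9]
grip_width: 0.222
grip_force: 61.8
```

Run:
```python
from h import *
lev()
```

```text
t 14.88 p [472.9 -79.5] z 86.1 q -0.15 R 89.6 Frad 4.1 Ftan -6.7 Fz 1.9
```

>>> jog_arm([
  {"jaw": -0.7,"travel": [-0.2,1,0],"roll": 0},
])

```text
time_s: 14.97
eef_pos: [0.4726, -0.0785, 0.0862]
ee_rot: [0.661, 0.75, -0.001, -0.0]
contact_force: [-2.5, -7.6, 0.8]
grip_width: 0.224
grip_force: 61.8
```

Run:
```python
from h import *
lev()
```

```text
t 14.97 p [472.6 -78.5] z 86.2 q -0.139 R 89.6 Frad 4.4 Ftan -6.7 Fz 0.8
```

>>> jog_arm([
  {"jaw": -0.7,"travel": [-0.2,1,0],"roll": 0},
])

```text
time_s: 15.05
eef_pos: [0.4724, -0.0777, 0.0862]
ee_rot: [0.661, 0.75, -0.001, 0.0]
contact_force: [-2.7, -8.7, 0.1]
grip_width: 0.224
grip_force: 61.8
```

Run:
```python
from h import *
lev()
```

```text
t 15.05 p [472.4 -77.7] z 86.2 q -0.13 R 89.5 Frad 4.8 Ftan -7.7 Fz 0.1
```

The lever is now clearly stiff (7.7 N, about twice free running). I release it and withdraw.

>>> jog_arm([
  {"jaw": -0.7,"travel": [0.2,-1,-0.6],"roll": 0},
  {"jaw": 0.1,"travel": [0.2,-1,-0.6],"roll": 0},
  {"jaw": 0.1,"travel": [0.2,-1,-0.6],"roll": 0},
  {"jaw": 0.1,"travel": [0.2,-1,-0.6],"roll": 0},
  {"jaw": 0.1,"travel": [0.2,-1,-0.6],"roll": 0},
  {"jaw": 0.1,"travel": [0,-1,15],"roll": 0},
  {"jaw": 0.1,"travel": [0,-1,40],"roll": 0},
  {"jaw": 0.1,"travel": [0,-30,70],"roll": 0},
  {"jaw": 0.1,"travel": [10,-70,90],"roll": 0},
])

```text
time_s: 15.8
eef_pos: [0.4821, -0.1417, 0.1771]
ee_rot: [0.659, 0.752, 0.001, 0.0]
contact_force: [1.8, -0.4, 1.0]
grip_width: 0.55
grip_force: 0.0
```

>>> jog_arm([
  {"jaw": 0.1,"travel": [20,-40,0],"roll": 0},
  {"jaw": 0.1,"travel": [35,-75,0],"roll": 0},
  {"jaw": 0.1,"travel": [35,-75,0],"roll": 0},
  {"jaw": 0.1,"travel": [35,-75,0],"roll": 0},
  {"jaw": 0.1,"travel": [35,-75,0],"roll": 0},
])

```text
time_s: 16.22
eef_pos: [0.5169, -0.2179, 0.1742]
ee_rot: [0.661, 0.75, 0.0, -0.0]
contact_force: [-0.2, 0.7, 0.0]
grip_width: 0.546
grip_force: 0.0
```

Run:
```python
from h import *
tip()
f=cam('wrist'); save(f,'w6.png')
for k,z in(('jaw_insert',.0415),('knob_centre',.104)):
  for d in arm.trace(k,'wrist'): print(k,round(d['conf'],2),rect(f,d['pixels'],z), (np.array(d['xy'])*[640,480]).round())
print(P(-.13))
```

```text
t 16.22 tcp [ 516.9 -217.9  174.2] yang 7.2 F [-0.2  0.7  0. ] w 0.546 g 0.0
jaw_insert 0.76 [ 574.8 -190.9   52.3   27.9    8.2] [413. 188.]
jaw_insert 0.54 [ 357.9 -425.5   27.8    6.2   56.4] [102. 436.]
jaw_insert 0.42 [ 385.  -340.3    6.2    2.6    7.2] [131. 349.]
jaw_insert 0.2 [ 431.1 -296.7   35.8   22.4   68.2] [193. 301.]
[471.96524618 -77.81182286]
```

View pics/w6.png

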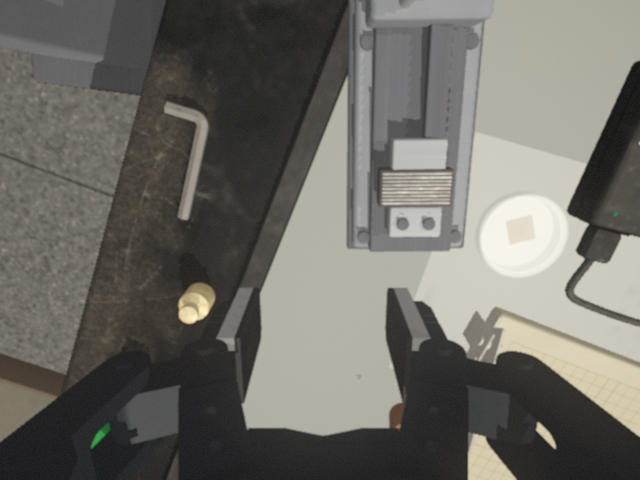

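The picture shows the insert clamped squarely between both jaws, at (416,187). I hand in.

```bash
python3 -c "
from bench import arm
print(arm.close_job())"
```

```text
the job is handed in; nothing more can be done
None
```

The job is handed in: the insert is clamped squarely against the fixed jaw, with the lever stiff at about 7.7 N and let go in its serrations after about 16 s, though the judge returned no verdict and I inferred the lever's final seating from its height rather than seeing it.

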